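Gauge the slot of a slide reader and close its light cover

TASK

Two flat steel gauges lie on the laboratory bench: pick up the one with the longer tongue and push its tongue flat into the slot in the front of the slide reader until its crossbar meets the reader's front face, and leave it there. Then slide the flat cover on top of the reader fully across, so that the window over the tongue is closed. Leave the shorter gauge and everything else on the bench where they are.

Things in the scene. Friction and masses are not known exactly. Their poses are not given: they have to be found in the camera images.
- reader: The slide reader, a fixed low white and grey box, 110 mm deep (x 0 to 110), 160 mm wide (y -55 to +105) and 70 mm high. Origin at bench level in the plane of its front face, under the middle of the slot; x points into the slot, y to the side where the open cover is parked, z up. A window in the top (x 25 to 85, y -23 to +23 mm) shows the tongue.
- reader_slot (a point): Middle of the lower edge of the slot's mouth in the reader's front face, 30 mm above the bench; axes as the reader. The slot is 46 mm wide (y -23 to +23), 10 mm high (z 0 to 10) and 85 mm deep. A flat sill level with the slot's floor reaches 45 mm out in front of it (x -45 to 0) and is 100 mm wide.
- cover (a joint): Slide of the reader's cover, in m, along the reader's y: 0 is fully closed over the window (end stop), 0.064 fully open. It starts mostly open, stays where it is left and needs about 1.5 N to slide. The cover is a flat grey plate, 68 mm (reader x) by 60 mm (reader y), on the reader's top from z 70 to 75 mm.
- cover_grip (a point): Middle of the cover's grip, an upright rib in the middle of the cover, 50 mm long along the reader's x, 12 mm thick along y, from z 75 to 98 mm; this point is at z 88 mm. At joint value 0 it is at reader x 55 mm, y 0.
- gauge_long: The gauge with the longer tongue, lying flat, about 180 g. Origin under the middle of its black grip; x along the tongue, z up. Grip: upright bar 40 mm long (x), 16 mm thick (y), top at z 48. Steel plate 5 mm thick, 40 mm wide, from x -29 to the tip at +109, corners cut by 10 mm. Crossbar (depth stop) 66 mm wide (y), 12 mm high, front face at x +37; the tongue beyond it is 72 mm long.
- long_bar (a point): On the long gauge: underside, middle of the front face of the crossbar, 37 mm ahead of the gauge's origin; axes as the gauge.
- long_tip (a point): On the long gauge: middle of the end of the tongue, half way up its 5 mm thickness, 109 mm ahead of the gauge's origin; axes as the gauge.
- gauge_short: The other gauge, alike but with a tongue only 40 mm long (tip at x +77 mm from its origin). To be left alone.
- dish: Shallow open glass dish, 90 mm across, 18 mm high; origin under its centre. To be left alone.
- forceps: Steel forceps, 120 mm long (along x), 7 mm high; origin in the middle, underneath. To be left alone.
- beaker: Glass beaker, 72 mm across, 85 mm high; origin under its centre. To be left alone.
- bottle: Brown glass bottle, 60 mm across, 135 mm high; origin under its centre. To be left alone.
- jar: Low glass jar with a white cap, 60 mm across, 65 mm high; origin under its centre. To be left alone.
- dropper: Small brown dropper bottle, 42 mm across, 85 mm high; origin under its centre. To be left alone.
Not all that is in view belongs to the job. Leave any purple look-alike of the reader alone. Leave any pink or red look-alike of the gauge_long alone.

How it is judged:
By the outcome, as a careful person would: the job done as asked, in the order asked, and still so for the second after the job is handed in, with the robot touching nothing.
It also fails if it takes over 58 s, if anything falls off the work surface, if the arm or the gripper's body presses on something with over 40 N, if the wrist force passes 120 N, or if a joint passes its speed limit or range.

ROBOT

A 7-joint arm with a two-finger parallel gripper is mounted at the origin on the work surface. World frame = base frame: x ahead of the robot, y to its left, z up, the work surface at z = 0. Lengths are in m, angles in rad, forces in N, time in s.
With the tool pointing down it reaches from about 0.4 to 0.85 m from the base axis. Payload 10.4 kg.
Tool frame: the origin (TCP) lies midway between the tips of the shut fingers; the grasp point (between the pads) lies r.grip_point_offset behind it (r.grip_point_offset is the distance from the TCP to the grasp point, in m); z points along the fingers, y is the line along which they close (so a half turn about z gives the same grasp; the last joint's range is limited). The gripper opens to 87 mm and grips with 3 to 60 N. Pads are 19 mm wide; open, the fingers measure 117 mm over their backs; the gripper's body (75 mm by 190 mm) begins 51 mm behind the grasp point.
Start: joints at [-1.186, 0.332, -0.065, 1.46, 0.022, 1.35, -0.088], TCP at [0.248, 0.574, 0.223] pointing down, gripper open.
Joint ranges: [-2.6, 2.6], [-0.5, 2.12], [-1.47, 1.34], [0.16, 2.42], [-1.27, 4.41], [0.06, 2.06], [-2.6, 2.6]. Speed limits (rad/s): [2.22, 2.22, 2.79, 2.79, 3.14, 3.14, 3.14].

INTERFACE

Orientations are given as a unit quaternion [x, y, z, w].
In Python, from bench import r gives the robot as it stands.
- The arm moves only by the tool play_rows, never from a script. Its arguments are lists of equal length, an entry for each row: "claw": the closure, from 0 (fully open) to 1 (shut); "delta_pos": the shift along the tool's x, y, z scaled (see below), a list of three; "delta_rot": the turn, a rotation vector about the tool's x, y, z scaled (see below), a list of three. A call has 1 to 8 rows; each row shifts and turns the commanded pose from where the row before left it, along the tool's axes as they then stand; what a row does not reach is not made up. The controller multiplies each number of a shift by 200 mm and each number of a turn by pi rad. A row lasts 1/10 s, in which the tool goes at most 50 mm and 8.59 degrees, less where a joint would pass 70% of its speed; a pose out of reach is approached as far as the arm can. A call with a number of a shift or a turn outside -1 to 1 is refused whole. A call with a gripper value outside its range is refused whole. The fingers move at their own pace and stop on an object; "squeeze" is the grip in N (left out, the last holds). Time passes only in rows, so rows that do not move let the fingers close. It gives the time, the measured TCP pose, the force, the opening and the grip force at its end, in the units of the state.
- r.read_state(): the state, without advancing time (a new reading comes with each control period).
- r.camera(name): name is "scene" or "top"; returns a dict with "pixels" (420x560x3 uint8, red, green, blue), "camera_matrix" (3x3 intrinsics, pixels), "cam_to_world" (4x4, takes a point from camera to world coordinates). Camera axes: x right, y up, looking along -z (the intrinsics and any distortion apply to the point x, -y, -z); pixel columns grow to the right and rows downward; lengths in m; the calibration is good to about 2 mm. A picture is of the moment at which its call begins. There is no depth.
- r.close_job(): hands the job in; it is judged then, once.
The state is a dict: "time": time; "joint_positions": joint angles; "joint_vel": joint speeds; "joint_torque": joint torques, N m; "ee_pos": TCP position; "eef_rot": TCP orientation; "ft_force": force on the tool from outside, world axes, zero at the start; "torque": the same for the moment, N m; "width": finger opening in m; "grip_force": force on a finger pad.
Only numpy, scipy, OpenCV 4.12 (cv2) and the standard library are available. Lean on these libraries where they do the work, as an engineer would, in place of code of your own. Each camera call takes 0.05 s, during which the arm holds its last target. There are 200 camera calls.

## Working session

There is one attempt and no reset: what is moved stays moved. The work goes in short steps, Python scripts to look and compute and a tool call to move; the robot and the scene stay as the last step left them, time stands still between calls to the robot, and variables do not carry over. Pictures are saved under pics/ and viewed, at most 10 in all, crops included, and the job is handed in when it is done.

Besides the shell and the picture viewer there is one more tool, called after ">>>" as name(argument=value, ...), one argument or row to a line, values as JSON. play_rows: Moves the arm, as the interface text tells. Shifts and turns lie within -1 to 1; 1 stands for 200 mm of shift or pi rad of turn. Its arguments: {"type":"object","properties":{"claw":{"type":"array"},"delta_pos":{"type":"array"},"delta_rot":{"type":"array"},"squeeze":{"type":"number"}},"required":["claw","delta_pos","delta_rot"]}

```bash
mkdir -p pics; ls; python3 - <<'E'
from bench import r
import cv2,pickle
d={}
for n in("scene","top"):
    c=r.camera(n);d[n]=c
    cv2.imwrite(f"pics/{n}0.png",cv2.cvtColor(c["pixels"],cv2.COLOR_RGB2BGR))
    print(n,c["camera_matrix"].round(1).tolist(),c["cam_to_world"].round(3).tolist(),[k for k in c])
pickle.dump(d,open("cams0.pkl","wb"))
s=r.read_state();print(s["time"],s["ee_pos"],s["eef_rot"],s["width"],r.grip_point_offset)
E
```

```text
pics
scene [[454.8, 0.0, 280.9], [0.0, 454.8, 207.9], [0.0, 0.0, 1.0]] [[0.383, -0.669, 0.637, 1.302], [0.924, 0.281, -0.26, -0.31], [-0.004, 0.688, 0.726, 1.036], [0.0, 0.0, 0.0, 1.0]] ['pixels', 'camera_matrix', 'cam_to_world']
top [[403.2, 0.0, 280.9], [0.0, 403.2, 210.6], [0.0, 0.0, 1.0]] [[0.023, 0.989, -0.145, 0.309], [-1.0, 0.021, -0.01, 0.026], [-0.007, 0.145, 0.989, 1.118], [0.0, 0.0, 0.0, 1.0]] ['pixels', 'camera_matrix', 'cam_to_world']
0.1 [0.24772403 0.57343677 0.22182659] [ 2.02466379e-01  9.79289003e-01 -6.34977498e-04 -1.07717350e-04] 0.08722067622645918 0.0187
```

View pics/scene0.png

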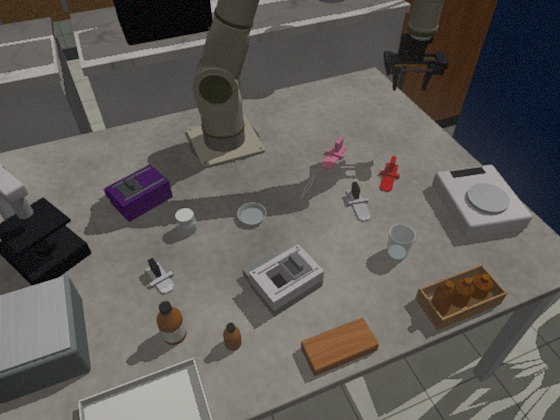

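View pics/top0.png

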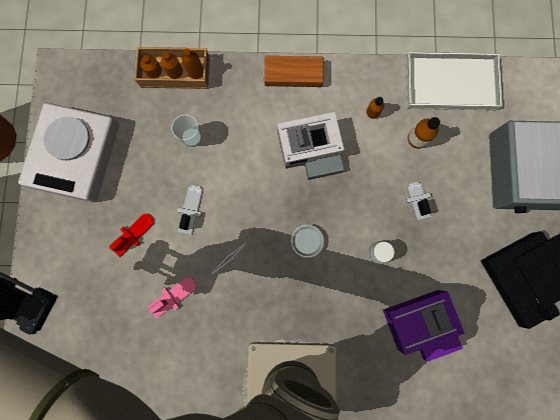

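The top view shows a white reader at about (310,140) with its sill facing the robot. One grey gauge is at (190,210) and another, shorter-looking, at (418,200). The red, pink and purple objects are decoys. I'll enlarge the relevant areas.

```bash
python3 - <<'E'
import cv2,numpy as np
t=cv2.imread("pics/top0.png");s=cv2.imread("pics/scene0.png")
def c(im,x,y,w,h,k): return cv2.resize(im[y:y+h,x:x+w],None,fx=k,fy=k,interpolation=cv2.INTER_CUBIC)
A=np.hstack([c(t,270,105,80,80,5),c(t,160,170,80,80,5)])
B=np.hstack([c(s,240,240,90,75,4),c(s,330,170,60,75,4),c(t,400,170,50,75,3.2)[:300,:160]]) if 0 else None
cv2.imwrite("pics/c1.png",A)
A=np.hstack([c(s,240,240,90,75,5),c(s,335,170,65,75,5)]);cv2.imwrite("pics/c2.png",A);print(A.shape)
E
```

```text
(375, 775, 3)
```

View pics/c1.png

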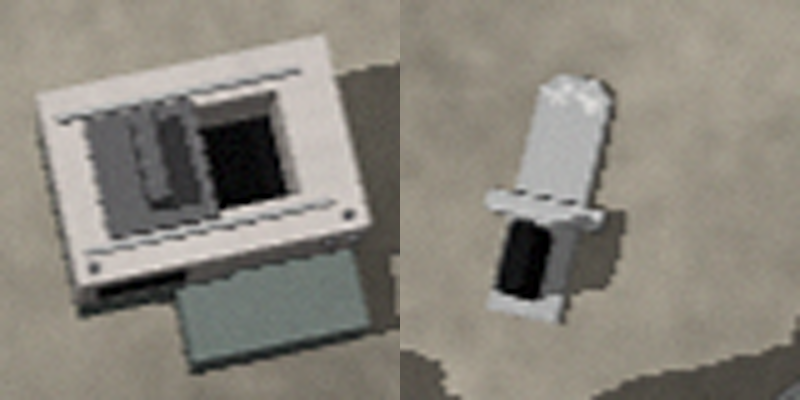

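View pics/c2.png

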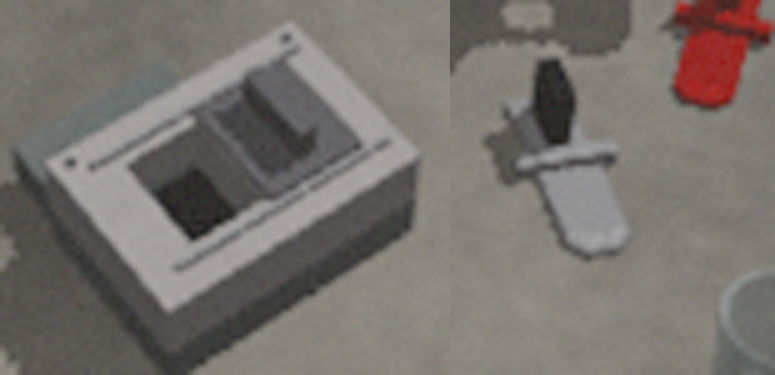

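Zoomed in, the top crop shows the reader's top corners at crop pixels (80,287), (370,222), (325,37) and (38,95), with the sill below. The gauge has its tongue pointing up and its grip at about (525,258). The scene crop matches this. I'll fit poses from both views.

```bash
cat >vis.py <<'E'
import numpy as np, pickle
from scipy.optimize import least_squares
def proj(c,P):
    T=np.linalg.inv(c["cam_to_world"]);p=P@T[:3,:3].T+T[:3,3]
    q=p*[1,-1,-1]; q=q@c["camera_matrix"].T
    return q[:,:2]/q[:,2:]
def place(v,L):
    c,s=np.cos(v[2]),np.sin(v[2]);L=np.array(L)/1000
    return L@np.array([[c,s,0],[-s,c,0],[0,0,1]])+[v[0],v[1],v[3]]
def fit(obs,v0):
    """obs: list (cam, local pts mm, pixels)"""
    f=lambda v:np.concatenate([(proj(c,place(v,L))-px).ravel() for c,L,px in obs])
    r=least_squares(f,v0,loss="soft_l1",f_scale=.5)
    return r.x,[(f(r.x).reshape(-1,2)).round(1).tolist()]
E
python3 - <<'E'
from vis import *
d=pickle.load(open("cams0.pkl","rb"));T,S=d["top"],d["scene"]
cr=lambda ox,oy,X0,p:np.array([[ox+(x-X0+.5)/5-.5,oy+(y+.5)/5-.5] for x,y in p])
top=[(0,105,70),(0,-55,70),(110,-55,70),(110,105,70)]
rd=[(T,top+[(-45,50,30),(-45,-50,30),(0,-50,30)],cr(270,105,0,[(80,287),(370,222),(325,37),(38,95),(190,360),(368,325),(352,250)])),
(S,top,cr(240,240,0,[(292,22),(47,160),(170,310),(418,157)]))]
v,e=fit(rd,[.5,0,0,0]);print("reader",v.round(4),e)
g=[(T,[(109,10,5),(99,20,5),(109,-10,5),(99,-20,5),(-29,20,5),(-29,-20,5),(37,33,12),(37,-33,12),(20,8,48),(20,-8,48),(-20,8,48),(-20,-8,48)],
cr(160,170,400,[(552,75),(540,92),(603,80),(612,98),(487,315),(562,322),(488,190),(606,212),(508,222),(552,224),(498,290),(540,298)])),
(S,[(109,0,5),(37,33,12),(37,-33,12),(-29,-20,5)],cr(335,170,450,[(598,250),(617,148),(520,160),(508,108)]))]
for tr in (g,):
    w,e=fit(tr,[.3,.3,0,0]);print("long",w.round(4),e)
# visible tongue length, both gauges
def ray(c,px,z):
    M=c["cam_to_world"];K=c["camera_matrix"]
    k=np.linalg.solve(K,[*px,1])*[1,-1,-1];D=M[:3,:3]@k;o=M[:3,3]
    return (o+D*(z-o[2])/D[2])[:2]
# cover rib top centre
cam=ray(T,cr(270,105,0,[(152,158)])[0],.098);c,s=np.cos(v[2]),np.sin(v[2]);dd=cam-v[:2]
print("rib",cam.round(4),"local",[c*dd[0]+s*dd[1],-s*dd[0]+c*dd[1]])
print("short: tip",ray(T,(415,184),.005),"rear",ray(T,(424,218),.005))
E
```

```text
reader [ 0.6193 -0.0741  0.2282 -0.0007] [[[-0.4, -0.3], [-0.1, 0.8], [-0.2, -0.4], [-0.4, -0.4], [0.4, 0.5], [0.1, 0.2], [-0.4, -0.2], [-0.2, -0.2], [-0.6, 0.4], [-0.8, 0.4], [0.2, -0.3]]]
long [ 0.4323  0.2978 -0.1578 -0.0015] [[[1.8, 0.0], [-0.0, -0.6], [-1.5, 0.3], [-0.6, 0.7], [0.8, -0.7], [-0.1, 0.5], [0.5, 0.0], [0.1, -0.2], [0.7, -0.7], [-2.3, 0.0], [-0.5, 0.3], [-3.0, -0.2], [1.4, -0.2], [-0.4, 0.4], [-0.9, 1.6], [-1.6, -1.4]]]
rib [ 0.6575 -0.0094] local [np.float64(0.05186330792767247), np.float64(0.054442541622308924)]
short: tip [ 0.556339   -0.33783834] rear [ 0.4604839  -0.36029026]
```

```bash
cat >go.py <<'E'
# python3 go.py x y z phi : remaining move in tool axes, call units (phi = world angle of the tool y axis)
import sys,numpy as np
from bench import r
from scipy.spatial.transform import Rotation as R
s=r.read_state();Q=R.from_quat(s["eef_rot"]);M=Q.as_matrix()
x,y,z,phi=map(float,sys.argv[1:5])
G=np.array([[-np.sin(phi),np.cos(phi),0],[np.cos(phi),np.sin(phi),0],[0,0,-1]]).T
rv=(Q.inv()*R.from_matrix(G)).as_rotvec()
d=np.array([x,y,z])-s["ee_pos"]
print("t",round(s["time"],2),"pos",s["ee_pos"].round(4),"F",s["ft_force"].round(1),"w",round(s["width"],4),"grip",round(s["grip_force"],1))
print("shift now-axes",(M.T@d/.2).round(3),"after turn",(G.T@d/.2).round(3),"turn",(rv/np.pi).round(4))
E
python3 - <<'E'
from vis import *
d=pickle.load(open("cams0.pkl","rb"));T,S=d["top"],d["scene"]
cr=lambda ox,oy,X0,p:np.array([[ox+(x-X0+.5)/5-.5,oy+(y+.5)/5-.5] for x,y in p])
g=[(T,[(99,20,5),(99,-20,5),(-29,20,5),(-29,-20,5),(37,33,12),(37,-33,12),(20,8,48),(-20,8,48),(20,-8,5),(-20,-8,5)],
cr(160,170,400,[(540,92),(612,98),(487,315),(562,322),(488,190),(606,212),(508,222),(498,290),(552,224),(540,298)])),
(S,[(109,0,5),(37,33,12),(37,-33,12)],cr(335,170,450,[(598,250),(617,148),(520,160)]))]
w,e=fit(g,[.43,.3,-.15,0]);print("long",w.round(4),e)
E
python3 go.py .432 .298 .15 1.413
```

```text
long [ 0.4325  0.2985 -0.1708  0.0007] [[[0.0, -0.8], [-0.6, 0.6], [0.2, -0.9], [-0.7, 0.4], [0.2, -0.3], [-0.2, -0.2], [0.4, -0.9], [-1.0, 0.1], [1.0, 2.0], [0.2, 1.2], [1.3, -0.7], [-0.2, 0.0], [-0.8, 1.0]]]
t 0.1 pos [0.2477 0.5734 0.2218] F [ 0.2  0.5 -0.4] w 0.0872 grip 0.0
shift now-axes [-1.392 -0.898  0.36 ] after turn [-1.126 -1.215  0.359] turn [-0.0004 -0.     -0.0796]
```

>>> play_rows(
  claw=[0, 0, 0, 0, 0, 0, 0, 0],
  delta_pos=[
    [-0.16, -0.1, 0],
    [-0.16, -0.1, 0],
    [-0.16, -0.1, 0],
    [-0.16, -0.1, 0.04],
    [-0.16, -0.1, 0.04],
    [-0.16, -0.1, 0.04],
    [-0.16, -0.1, 0.04],
    [0, 0, 0],
  ],
  delta_rot=[
    [0, 0, 0],
    [0, 0, 0],
    [0, 0, 0],
    [0, 0, 0],
    [0, 0, 0],
    [0, 0, 0],
    [0, 0, 0],
    [0, 0, 0],
  ],
)

```text
time: 0.9
ee_pos: [0.4011, 0.3509, 0.1894]
eef_rot: [0.206, 0.978, -0.002, 0.0]
ft_force: [0.1, 0.2, -0.4]
width: 0.0874
grip_force: 0.0
```

```bash
python3 go.py .4325 .2985 .10 1.40
```

```text
t 0.9 pos [0.4011 0.3509 0.1894] F [ 0.1  0.2 -0.4] w 0.0874 grip 0.0
shift now-axes [-0.249 -0.175  0.448] after turn [-0.199 -0.231  0.447] turn [-0.001   0.0002 -0.0779]
```

>>> play_rows(
  claw=[0, 0, 0, 0, 0, 0, 0, 0],
  delta_pos=[
    [0, 0, 0],
    [0, 0, 0],
    [-0.05, -0.06, 0.1],
    [-0.05, -0.06, 0.1],
    [-0.05, -0.06, 0.1],
    [-0.05, -0.05, 0.1],
    [0, 0, 0.05],
    [0, 0, 0],
  ],
  delta_rot=[
    [0, 0, -0.04],
    [0, 0, -0.038],
    [0, 0, 0],
    [0, 0, 0],
    [0, 0, 0],
    [0, 0, 0],
    [0, 0, 0],
    [0, 0, 0],
  ],
)

```text
time: 1.7
ee_pos: [0.4288, 0.3047, 0.0993]
eef_rot: [0.081, 0.997, -0.001, -0.001]
ft_force: [0.3, 0.1, 0.4]
width: 0.0869
grip_force: 0.0
```

```bash
python3 go.py .4325 .2985 .016 1.40
```

```text
t 1.7 pos [0.4288 0.3047 0.0993] F [0.3 0.1 0.4] w 0.0869 grip 0.0
shift now-axes [-0.024 -0.027  0.416] after turn [-0.023 -0.027  0.416] turn [-0.0005 -0.0006  0.0026]
```

>>> play_rows(
  claw=[0, 0, 0, 0, 0, 0, 0, 0],
  delta_pos=[
    [-0.024, -0.027, 0.07],
    [0, 0, 0.08],
    [0, 0, 0.08],
    [0, 0, 0.08],
    [0, 0, 0.06],
    [0, 0, 0.045],
    [0, 0, 0],
    [0, 0, 0],
  ],
  delta_rot=[
    [0, 0, 0.0025],
    [0, 0, 0],
    [0, 0, 0],
    [0, 0, 0],
    [0, 0, 0],
    [0, 0, 0],
    [0, 0, 0],
    [0, 0, 0],
  ],
)

```text
time: 2.5
ee_pos: [0.4341, 0.2987, 0.0179]
eef_rot: [0.085, 0.996, 0.0, 0.0]
ft_force: [-0.3, -1.1, 0.5]
width: 0.0871
grip_force: 0.0
```

```bash
python3 go.py .4325 .2985 .016 1.40; python3 - <<'E'
from bench import r
import cv2,numpy as np
t=r.camera("top")["pixels"][150:260,130:250];s=r.camera("scene")["pixels"][140:250,310:430]
A=np.hstack([cv2.resize(i,None,fx=3.3,fy=3.3,interpolation=cv2.INTER_CUBIC) for i in(t,s)])
cv2.imwrite("pics/g1.png",A[...,::-1])
E
```

```text
t 2.5 pos [0.4341 0.2987 0.0179] F [-0.3 -1.1  0.5] w 0.0871 grip 0.0
shift now-axes [ 0.008 -0.003  0.01 ] after turn [ 0.008 -0.003  0.01 ] turn [0.0002 0.0001 0.0001]
```

View pics/g1.png

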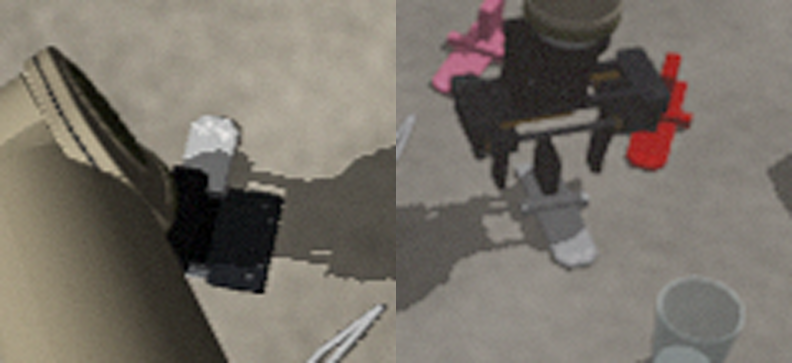

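The fingers straddle the black grip (right crop, about (545,165)) and the red decoy is clear. Closing now.

>>> play_rows(
  claw=[1, 1, 1, 1, 1, 1, 1, 1],
  delta_pos=[
    [0.006, 0, 0.008],
    [0, 0, 0],
    [0, 0, 0],
    [0, 0, 0],
    [0, 0, 0],
    [0, 0, 0],
    [0, 0, 0],
    [0, 0, 0],
  ],
  delta_rot=[
    [0, 0, 0],
    [0, 0, 0],
    [0, 0, 0],
    [0, 0, 0],
    [0, 0, 0],
    [0, 0, 0],
    [0, 0, 0],
    [0, 0, 0],
  ],
  squeeze=40,
)

```text
time: 3.4
ee_pos: [0.4327, 0.2987, 0.0159]
eef_rot: [0.085, 0.996, 0.0, -0.0]
ft_force: [-0.5, -0.0, -1.4]
width: 0.0309
grip_force: 0.0
```

```bash
python3 go.py .4325 .2985 .12 1.40
```

```text
t 3.4 pos [0.4327 0.2987 0.0159] F [-0.5 -0.  -1.4] w 0.0309 grip 0.0
shift now-axes [ 0.001 -0.001 -0.52 ] after turn [ 0.001 -0.001 -0.52 ] turn [ 0.     -0.      0.0001]
```

>>> play_rows(
  claw=[1, 1, 1, 1, 1],
  delta_pos=[
    [0, 0, 0],
    [0, 0, 0],
    [0, 0, 0],
    [0, 0, 0],
    [0, 0, 0],
  ],
  delta_rot=[
    [0, 0, 0],
    [0, 0, 0],
    [0, 0, 0],
    [0, 0, 0],
    [0, 0, 0],
  ],
)

```text
time: 3.9
ee_pos: [0.4327, 0.2987, 0.0159]
eef_rot: [0.085, 0.996, 0.0, -0.0]
ft_force: [-0.0, 0.7, -0.5]
width: 0.0154
grip_force: 40.0
```

```bash
python3 go.py .4325 .2985 .12 1.40
```

```text
t 3.9 pos [0.4327 0.2987 0.0159] F [-0.   0.7 -0.5] w 0.0154 grip 40.0
shift now-axes [ 0.001 -0.001 -0.52 ] after turn [ 0.001 -0.001 -0.52 ] turn [ 0.     -0.      0.0001]
```

>>> play_rows(
  claw=[1, 1, 1, 1, 1, 1, 1, 1],
  delta_pos=[
    [0, 0, -0.05],
    [0, 0, -0.12],
    [0, 0, -0.15],
    [0, 0, -0.13],
    [0, 0, -0.07],
    [0, 0, 0],
    [0, 0, 0],
    [0, 0, 0],
  ],
  delta_rot=[
    [0, 0, 0],
    [0, 0, 0],
    [0, 0, 0],
    [0, 0, 0],
    [0, 0, -0.04],
    [0, 0, -0.04],
    [0, 0, -0.04],
    [0, 0, 0],
  ],
)

```text
time: 4.7
ee_pos: [0.4326, 0.2985, 0.1205]
eef_rot: [-0.104, 0.995, 0.0, 0.0]
ft_force: [0.4, 0.1, -1.5]
width: 0.0156
grip_force: 40.0
```

```bash
python3 go.py .4878 -.1046 .12 1.799
```

```text
t 4.7 pos [0.4326 0.2985 0.1205] F [ 0.4  0.1 -1.5] w 0.0156 grip 40.0
shift now-axes [ 1.470e-01 -2.029e+00  2.000e-03] after turn [ 0.187 -2.026  0.003] turn [ 0.0001  0.0001 -0.0063]
```

>>> play_rows(
  claw=[1, 1, 1, 1, 1, 1, 1, 1],
  delta_pos=[
    [0, -0.1, 0],
    [0.03, -0.17, 0],
    [0.03, -0.2, 0],
    [0.03, -0.2, 0],
    [0.03, -0.2, 0],
    [0.03, -0.2, 0],
    [0.03, -0.2, 0],
    [0, -0.17, 0],
  ],
  delta_rot=[
    [0, 0, -0.006],
    [0, 0, 0],
    [0, 0, 0],
    [0, 0, 0],
    [0, 0, 0],
    [0, 0, 0],
    [0, 0, 0],
    [0, 0, 0],
  ],
)

```text
time: 5.5
ee_pos: [0.4609, 0.0074, 0.1203]
eef_rot: [-0.11, 0.994, 0.0, -0.0]
ft_force: [0.3, 0.8, -2.3]
width: 0.0157
grip_force: 40.0
```

```bash
python3 go.py .4878 -.1046 .06 1.799
```

```text
t 5.5 pos [0.4609 0.0074 0.1203] F [ 0.3  0.8 -2.3] w 0.0157 grip 40.0
shift now-axes [-0.009 -0.576  0.301] after turn [-0.004 -0.576  0.301] turn [ 0.0001 -0.     -0.0027]
```

>>> play_rows(
  claw=[1, 1, 1, 1, 1, 1, 1, 1],
  delta_pos=[
    [-0.005, -0.16, 0],
    [0, -0.16, 0],
    [0, -0.16, 0],
    [0, -0.096, 0],
    [0, 0, 0.1],
    [0, 0, 0.12],
    [0, 0, 0.08],
    [0, 0, 0],
  ],
  delta_rot=[
    [0, 0, -0.0027],
    [0, 0, 0],
    [0, 0, 0],
    [0, 0, 0],
    [0, 0, 0],
    [0, 0, 0],
    [0, 0, 0],
    [0, 0, 0],
  ],
)

```text
time: 6.3
ee_pos: [0.4872, -0.1019, 0.0582]
eef_rot: [-0.115, 0.993, 0.0, -0.002]
ft_force: [-0.3, -1.4, -2.6]
width: 0.0155
grip_force: 40.0
```

```bash
python3 go.py .4878 -.1046 .0475 1.799; python3 - <<'E'
from bench import r
import cv2,numpy as np,pickle
d={n:r.camera(n) for n in("top","scene")};pickle.dump(d,open("cams1.pkl","wb"))
t=d["top"]["pixels"][100:220,260:370];s=d["scene"]["pixels"][190:310,210:330]
A=np.hstack([cv2.resize(i,None,fx=3.4,fy=3.4,interpolation=cv2.INTER_CUBIC) for i in(t,s)])
cv2.imwrite("pics/p1.png",A[...,::-1])
E
```

```text
t 6.3 pos [ 0.4872 -0.1019  0.0582] F [-0.3 -1.4 -2.6] w 0.0155 grip 40.0
shift now-axes [-0.    -0.014  0.053] after turn [ 0.    -0.014  0.053] turn [ 0.0003 -0.0012  0.0006]
```

View pics/p1.png

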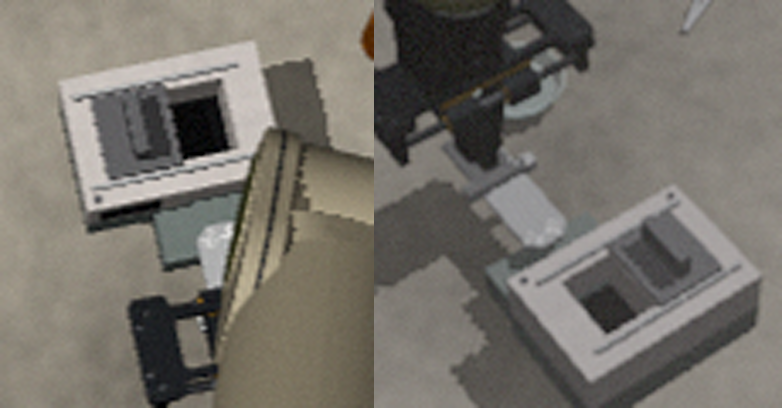

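The tongue lies over the sill, roughly lined up with the slot (scene crop: tip about (540,242), crossbar ends (468,196) and (537,157)). I'll check this numerically.

```bash
python3 - <<'E'
from vis import *
import cv2
d=pickle.load(open("cams1.pkl","rb"));S=d["scene"];T=d["top"]
rd=[.6193,-.0741,.2282,0]
phi=1.799; w=[.4872,-.1019,phi-np.pi/2,.0582-.0159]
L=[(109,10,5),(99,20,5),(99,-20,5),(109,-10,5),(37,33,12),(37,-33,12)]
A=cv2.resize(S["pixels"][220:310,220:330],None,fx=7,fy=7,interpolation=cv2.INTER_CUBIC)[...,::-1].copy()
def draw(P,col):
    q=((proj(S,P)-[220,220]+.5)*7-.5).astype(int);cv2.polylines(A,[q.reshape(-1,1,2)],True,col,1)
g=lambda l:place(w,l)
draw(g([(109,10,5),(99,20,5),(37,20,5),(37,-20,5),(99,-20,5),(109,-10,5)]),(0,0,255))
draw(g([(37,33,12),(37,-33,12),(25,-33,12),(25,33,12)]),(0,255,255))
draw(place(rd,[(0,-55,70),(0,105,70),(110,105,70),(110,-55,70)]),(0,255,0))
draw(place(rd,[(-45,50,30),(-45,-50,30),(0,-50,30),(0,50,30)]),(255,0,0))
draw(place(rd,[(25,-23,70),(85,-23,70),(85,23,70),(25,23,70)]),(255,0,255))
cv2.imwrite("pics/p2.png",A)
E
```

```text
(no output)
```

View pics/p2.png

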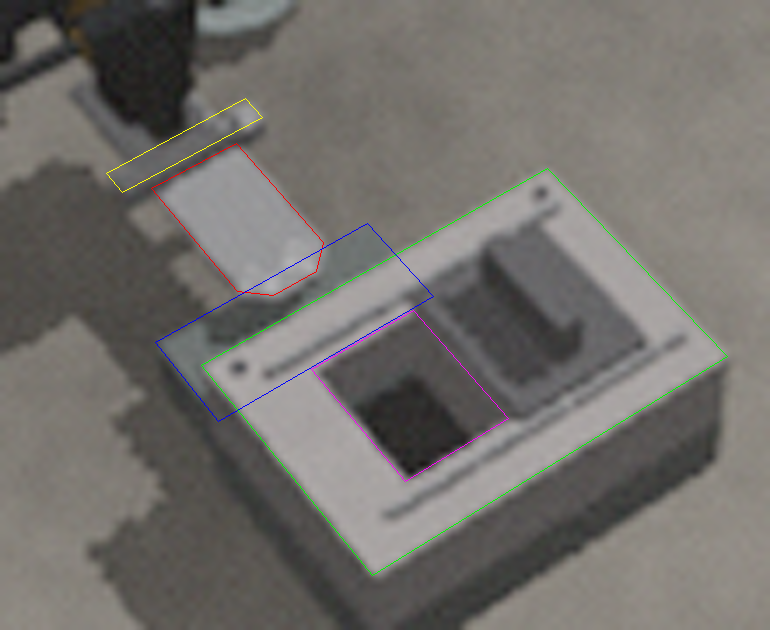

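Overlay agrees with the image. Lowering to slot height and starting the insertion.

>>> play_rows(
  claw=[1, 1, 1, 1, 1, 1, 1, 1],
  delta_pos=[
    [0, -0.014, 0.03],
    [0, 0, 0.023],
    [0, 0, 0],
    [-0.03, 0, 0],
    [-0.03, 0, 0],
    [-0.03, 0, 0],
    [0, 0, 0],
    [0, 0, 0],
  ],
  delta_rot=[
    [0, -0.001, 0.0006],
    [0, 0, 0],
    [0, 0, 0],
    [0, 0, 0],
    [0, 0, 0],
    [0, 0, 0],
    [0, 0, 0],
    [0, 0, 0],
  ],
)

```text
time: 7.2
ee_pos: [0.5072, -0.1007, 0.0493]
eef_rot: [-0.116, 0.993, 0.0, 0.001]
ft_force: [0.2, -0.7, -1.1]
width: 0.0156
grip_force: 40.0
```

```bash
python3 go.py .5833 -.0825 .0475 1.799
```

```text
t 7.2 pos [ 0.5072 -0.1007  0.0493] F [ 0.2 -0.7 -1.1] w 0.0156 grip 40.0
shift now-axes [-0.391  0.001  0.01 ] after turn [-0.391  0.002  0.009] turn [-0.      0.0009  0.0012]
```

>>> play_rows(
  claw=[1, 1, 1, 1, 1, 1, 1, 1],
  delta_pos=[
    [0, 0.001, 0.009],
    [0, 0, 0],
    [-0.03, 0, 0],
    [-0.03, 0, 0],
    [-0.03, 0, 0],
    [-0.03, 0, 0],
    [0, 0, 0],
    [0, 0, 0],
  ],
  delta_rot=[
    [0, 0.0009, 0.0012],
    [0, 0, 0],
    [0, 0, 0],
    [0, 0, 0],
    [0, 0, 0],
    [0, 0, 0],
    [0, 0, 0],
    [0, 0, 0],
  ],
)

```text
time: 8.0
ee_pos: [0.5304, -0.0951, 0.0474]
eef_rot: [-0.114, 0.994, 0.0, -0.0]
ft_force: [-0.5, 0.2, -2.0]
width: 0.0158
grip_force: 40.0
```

```bash
python3 go.py .5833 -.0825 .0475 1.799
```

```text
t 8.0 pos [ 0.5304 -0.0951  0.0474] F [-0.5  0.2 -2. ] w 0.0158 grip 40.0
shift now-axes [-0.272  0.002 -0.   ] after turn [-0.272  0.002 -0.   ] turn [ 0. -0. -0.]
```

>>> play_rows(
  claw=[1, 1, 1, 1, 1, 1, 1, 1],
  delta_pos=[
    [-0.04, 0.002, 0],
    [-0.04, 0, 0],
    [-0.04, 0, 0],
    [-0.04, 0, 0],
    [-0.04, 0, 0],
    [-0.03, 0, 0],
    [0, 0, 0],
    [0, 0, 0],
  ],
  delta_rot=[
    [0, 0, 0],
    [0, 0, 0],
    [0, 0, 0],
    [0, 0, 0],
    [0, 0, 0],
    [0, 0, 0],
    [0, 0, 0],
    [0, 0, 0],
  ],
)

```text
time: 8.8
ee_pos: [0.575, -0.0844, 0.0474]
eef_rot: [-0.114, 0.994, 0.0, -0.0]
ft_force: [-1.6, -0.6, -1.4]
width: 0.0152
grip_force: 40.0
```

```bash
python3 go.py .5833 -.0825 .0475 1.799
```

```text
t 8.8 pos [ 0.575  -0.0844  0.0474] F [-1.6 -0.6 -1.4] w 0.0152 grip 40.0
shift now-axes [-0.043 -0.    -0.   ] after turn [-0.043 -0.    -0.   ] turn [ 0.     -0.     -0.0001]
```

>>> play_rows(
  claw=[1, 1, 1, 1, 1, 1],
  delta_pos=[
    [-0.015, 0, 0.004],
    [-0.015, 0, 0.002],
    [-0.005, 0, 0],
    [-0.005, 0, 0],
    [-0.005, 0, 0],
    [0, 0, 0],
  ],
  delta_rot=[
    [0, 0, 0],
    [0, 0, 0],
    [0, 0, 0],
    [0, 0, 0],
    [0, 0, 0],
    [0, 0, 0],
  ],
)

```text
time: 9.4
ee_pos: [0.5827, -0.0826, 0.0462]
eef_rot: [-0.114, 0.994, 0.0, -0.001]
ft_force: [-6.2, -0.1, 0.7]
width: 0.0155
grip_force: 40.0
```

```bash
python3 go.py .5833 -.0825 .0475 1.799
```

```text
t 9.4 pos [ 0.5827 -0.0826  0.0462] F [-6.2 -0.1  0.7] w 0.0155 grip 40.0
shift now-axes [-0.003  0.    -0.007] after turn [-0.003 -0.    -0.007] turn [ 0.0002 -0.0007 -0.0001]
```

>>> play_rows(
  claw=[1, 1, 1, 1],
  delta_pos=[
    [-0.005, 0, 0.002],
    [-0.005, 0, 0],
    [0, 0, 0],
    [0, 0, 0],
  ],
  delta_rot=[
    [0, 0, 0],
    [0, 0, 0],
    [0, 0, 0],
    [0, 0, 0],
  ],
)

```text
time: 9.8
ee_pos: [0.5827, -0.0827, 0.046]
eef_rot: [-0.113, 0.994, 0.0, -0.003]
ft_force: [-17.7, -0.9, 13.8]
width: 0.0157
grip_force: 40.0
```

```bash
python3 go.py .5833 -.0825 .0475 1.799
```

```text
t 9.8 pos [ 0.5827 -0.0827  0.046 ] F [-17.7  -0.9  13.8] w 0.0157 grip 40.0
shift now-axes [-0.003  0.    -0.008] after turn [-0.003  0.    -0.008] turn [ 0.0005 -0.0019 -0.0003]
```

>>> play_rows(
  claw=[1, 1, 0.3, 0.3, 0.3, 0.3, 0.3, 0.3],
  delta_pos=[
    [0.005, 0, -0.004],
    [0, 0, 0],
    [0, 0, 0],
    [0, 0, 0],
    [0, 0, 0],
    [0, 0, 0],
    [0, 0, 0],
    [0, 0, 0],
  ],
  delta_rot=[
    [0, 0, 0],
    [0, 0, 0],
    [0, 0, 0],
    [0, 0, 0],
    [0, 0, 0],
    [0, 0, 0],
    [0, 0, 0],
    [0, 0, 0],
  ],
)

```text
time: 10.6
ee_pos: [0.585, -0.082, 0.0469]
eef_rot: [-0.114, 0.994, 0.0, 0.0]
ft_force: [0.4, 0.3, 0.5]
width: 0.0552
grip_force: 0.0
```

```bash
python3 go.py .5833 -.0825 .0475 1.799
```

```text
t 10.6 pos [ 0.585  -0.082   0.0469] F [0.4 0.3 0.5] w 0.0552 grip 0.0
shift now-axes [ 0.009 -0.001 -0.003] after turn [ 0.009 -0.001 -0.003] turn [ 0.      0.0002 -0.    ]
```

>>> play_rows(
  claw=[0.3, 0.3, 0.3, 0.3, 0.3, 0.3, 0.3, 0.3],
  delta_pos=[
    [0, 0, -0.06],
    [0, 0, -0.13],
    [0, 0, -0.15],
    [0, 0, -0.15],
    [0, 0, -0.1],
    [-0.11, 0.06, 0],
    [-0.11, 0.06, 0],
    [0, 0, 0],
  ],
  delta_rot=[
    [0, 0, 0],
    [0, 0, 0],
    [0, 0, 0],
    [0, 0, 0],
    [0, 0, 0],
    [0, 0, 0],
    [0, 0, 0],
    [0, 0, 0],
  ],
)

```text
time: 11.4
ee_pos: [0.624, -0.0452, 0.1655]
eef_rot: [-0.116, 0.993, 0.001, 0.001]
ft_force: [0.0, 0.3, -0.7]
width: 0.0609
grip_force: 0.0
```

```bash
python3 go.py .660 -.0087 .12 1.799; python3 - <<'E'
from bench import r
import cv2,numpy as np
s=r.camera("scene")["pixels"][190:310,210:350]
cv2.imwrite("pics/p3.png",cv2.resize(s,None,fx=5,fy=5,interpolation=cv2.INTER_CUBIC)[...,::-1])
E
```

```text
t 11.4 pos [ 0.624  -0.0452  0.1655] F [ 0.   0.3 -0.7] w 0.0609 grip 0.0
shift now-axes [-0.217  0.136  0.228] after turn [-0.216  0.137  0.228] turn [0.0003 0.0006 0.0013]
```

View pics/p3.png

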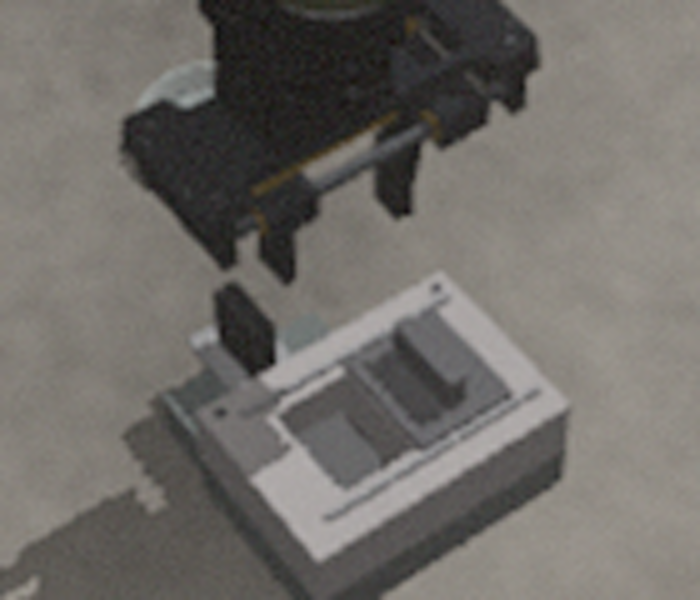

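The gauge is in: the crossbar is against the front face, the grip stands at (245,325), and the tongue shows grey in the window at (335,445). The cover rib is at about (430,360). Next is the cover.

>>> play_rows(
  claw=[0.3, 0.3, 0.3, 0.3, 0.3, 0.3, 0.3, 0.3],
  delta_pos=[
    [-0.07, 0.045, 0],
    [-0.07, 0.045, 0],
    [-0.077, 0.046, 0],
    [0, 0, 0.1],
    [0, 0, 0.12],
    [0, 0, 0.1],
    [0, 0, 0.05],
    [0, 0, 0],
  ],
  delta_rot=[
    [0, 0, 0.001],
    [0, 0, 0],
    [0, 0, 0],
    [0, 0, 0],
    [0, 0, 0],
    [0, 0, 0],
    [0, 0, 0],
    [0, 0, 0],
  ],
)

```text
time: 12.25
ee_pos: [0.6575, -0.0132, 0.09]
eef_rot: [-0.112, 0.994, -0.0, -0.001]
ft_force: [0.2, 0.8, 0.1]
width: 0.0608
grip_force: 0.0
```

```bash
python3 go.py .660 -.0087 .08 1.799
```

```text
t 12.25 pos [ 0.6575 -0.0132  0.09  ] F [0.2 0.8 0.1] w 0.0608 grip 0.0
shift now-axes [-0.017  0.019  0.05 ] after turn [-0.017  0.019  0.05 ] turn [ 0.     -0.0006 -0.0013]
```

>>> play_rows(
  claw=[0.3, 0.3, 0.3, 1, 1, 1, 1, 1],
  delta_pos=[
    [-0.017, 0.019, 0.02],
    [0, 0, 0.03],
    [0, 0, 0],
    [0, 0, 0],
    [0, 0, 0],
    [0, 0, 0],
    [0, 0, 0],
    [0, 0, 0],
  ],
  delta_rot=[
    [0, 0, -0.001],
    [0, 0, 0],
    [0, 0, 0],
    [0, 0, 0],
    [0, 0, 0],
    [0, 0, 0],
    [0, 0, 0],
    [0, 0, 0],
  ],
  squeeze=15,
)

```text
time: 13.05
ee_pos: [0.661, -0.008, 0.0809]
eef_rot: [-0.114, 0.994, 0.0, 0.0]
ft_force: [0.3, 0.1, -0.7]
width: 0.029
grip_force: 0.0
```

>>> play_rows(
  claw=[1, 1, 1, 1],
  delta_pos=[
    [0, 0, 0],
    [0, 0, 0],
    [0, 0, 0],
    [0, 0, 0],
  ],
  delta_rot=[
    [0, 0, 0],
    [0, 0, 0],
    [0, 0, 0],
    [0, 0, 0],
  ],
)

```text
time: 13.45
ee_pos: [0.661, -0.008, 0.0808]
eef_rot: [-0.114, 0.994, 0.0, 0.0]
ft_force: [0.6, -0.4, 0.6]
width: 0.0121
grip_force: 15.0
```

```bash
python3 go.py .6729 -.0617 .08 1.799
```

```text
t 13.45 pos [ 0.661  -0.008   0.0808] F [ 0.6 -0.4  0.6] w 0.0121 grip 15.0
shift now-axes [ 0.003 -0.275  0.004] after turn [ 0.003 -0.275  0.004] turn [ 0.      0.0001 -0.    ]
```

Gripped the rib at 12 mm. Sliding it along tool -y.

>>> play_rows(
  claw=[1, 1, 1, 1, 1, 1, 1, 1],
  delta_pos=[
    [0, -0.03, 0],
    [0, -0.05, 0],
    [0, -0.06, 0],
    [0, -0.05, 0],
    [0, -0.04, 0],
    [0, -0.025, 0],
    [0, -0.015, 0],
    [0, 0, 0],
  ],
  delta_rot=[
    [0, 0, 0],
    [0, 0, 0],
    [0, 0, 0],
    [0, 0, 0],
    [0, 0, 0],
    [0, 0, 0],
    [0, 0, 0],
    [0, 0, 0],
  ],
)

```text
time: 14.25
ee_pos: [0.6735, -0.0611, 0.0809]
eef_rot: [-0.114, 0.994, -0.0, 0.0]
ft_force: [3.6, -0.9, -1.7]
width: 0.012
grip_force: 15.0
```

```bash
python3 go.py .6729 -.0617 .08 1.799
```

```text
t 14.25 pos [ 0.6735 -0.0611  0.0809] F [ 3.6 -0.9 -1.7] w 0.012 grip 15.0
shift now-axes [ 0.004 -0.002  0.004] after turn [ 0.004 -0.002  0.004] turn [-0.0002  0.0003 -0.0001]
```

>>> play_rows(
  claw=[1, 1, 1, 1, 1],
  delta_pos=[
    [0, -0.006, 0],
    [0, -0.006, 0],
    [0, -0.006, 0],
    [0, 0, 0],
    [0, 0, 0],
  ],
  delta_rot=[
    [0, 0, 0],
    [0, 0, 0],
    [0, 0, 0],
    [0, 0, 0],
    [0, 0, 0],
  ],
)

```text
time: 14.75
ee_pos: [0.6736, -0.0614, 0.0809]
eef_rot: [-0.115, 0.993, 0.002, -0.0]
ft_force: [-0.9, 7.8, 1.4]
width: 0.0121
grip_force: 15.0
```

```bash
python3 go.py .6729 -.0617 .08 1.799
```

```text
t 14.75 pos [ 0.6736 -0.0614  0.0809] F [-0.9  7.8  1.4] w 0.0121 grip 15.0
shift now-axes [ 0.004 -0.001  0.004] after turn [ 0.004 -0.001  0.004] turn [ 0.001  -0.0001  0.0006]
```

The cover is against its end stop (7.8 N opposing, only 0.3 mm further travel). Releasing and lifting.

>>> play_rows(
  claw=[1, 0.4, 0.4, 0.4, 0.4, 0.4, 0.4, 0.4],
  delta_pos=[
    [0, 0.008, 0],
    [0, 0, 0],
    [0, 0, 0],
    [0, 0, 0],
    [0, 0, 0],
    [0, 0, -0.05],
    [0, 0, -0.12],
    [0, 0, -0.15],
  ],
  delta_rot=[
    [0, 0, 0],
    [0, 0, 0],
    [0, 0, 0],
    [0, 0, 0],
    [0, 0, 0],
    [0, 0, 0],
    [0, 0, 0],
    [0, 0, 0],
  ],
)

```text
time: 15.55
ee_pos: [0.6729, -0.0627, 0.1452]
eef_rot: [-0.114, 0.994, 0.0, -0.001]
ft_force: [0.3, 0.0, -0.4]
width: 0.0509
grip_force: 0.0
```

>>> play_rows(
  claw=[0.4, 0.4, 0.4, 0.4, 0.4, 0.4, 0.4, 0.4],
  delta_pos=[
    [0, 0, -0.15],
    [0, 0, -0.15],
    [0, 0, -0.1],
    [0.1, 0.1, 0],
    [0.1, 0.12, 0],
    [0.1, 0.12, 0],
    [0.1, 0.12, 0],
    [0, 0, 0],
  ],
  delta_rot=[
    [0, 0, 0],
    [0, 0, 0],
    [0, 0, 0],
    [0, 0, 0],
    [0, 0, 0],
    [0, 0, 0],
    [0, 0, 0],
    [0, 0, 0],
  ],
)

```text
time: 16.35
ee_pos: [0.5729, 0.0119, 0.226]
eef_rot: [-0.116, 0.993, 0.001, 0.0]
ft_force: [-0.2, 1.0, 0.1]
width: 0.0519
grip_force: 0.0
```

```bash
python3 - <<'E'
from bench import r
import cv2,numpy as np,pickle
from vis import *
S=r.camera("scene");T=r.camera("top");rd=[.6193,-.0741,.2282,0]
def crop(c,x,y,w,h,k):
    A=cv2.resize(c["pixels"][y:y+h,x:x+w],None,fx=k,fy=k,interpolation=cv2.INTER_CUBIC)[...,::-1].copy()
    for L,col in [([(21,30,75),(21,-30,75),(89,-30,75),(89,30,75)],(0,0,255)),([(-12,33,42),(-12,-33,42),(0,-33,42),(0,33,42)],(0,255,255))]:
        q=((proj(c,place(rd,L))-[x,y]+.5)*k-.5).astype(int);cv2.polylines(A,[q.reshape(-1,1,2)],True,col,1)
    return A
cv2.imwrite("pics/f1.png",np.hstack([crop(S,230,230,100,100,4),crop(T,260,95,100,100,4)]))
s=r.read_state();print(s["time"],s["ee_pos"],s["ft_force"],s["width"])
E
```

```text
16.45 [0.57495575 0.00908576 0.22591247] [ 0.34800904 -1.12137631 -0.04667451] 0.0521079159828657
```

View pics/f1.png

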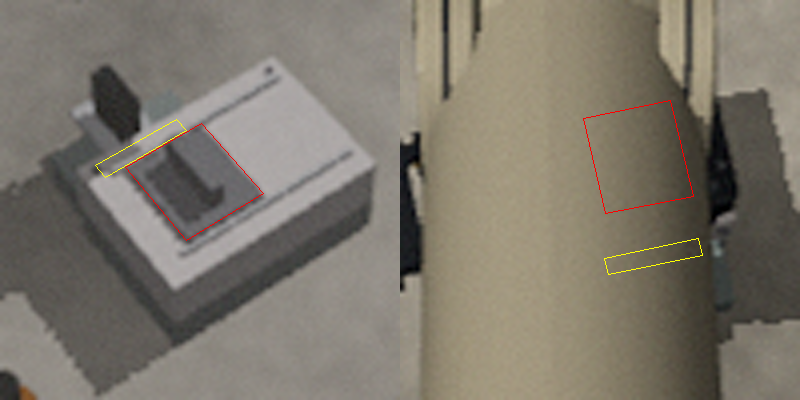

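The cover lies exactly on the closed outline (scene crop (195,185)), the gauge is still seated, and the gripper is clear. Handing in.

```bash
python3 -c "
from bench import r
print(r.close_job())"
```

```text
the job is handed in; nothing more can be done
None
```

The long gauge is in the slot with its crossbar against the reader's front face, the cover is closed to its end stop, and I handed the job in at about 16.5 s (no verdict was returned).

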